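# Snap the carry caddy onto its lower tray

### The arm

A 6-joint arm with a two-finger parallel gripper is mounted at the origin on the work surface. World frame = base frame: x ahead of the robot, y to its left, z up, the work surface at z = 0. Lengths are in m, angles in degrees, forces in N, time in s.
With the tool pointing down it reaches from about 0.15 to 0.775 m from the base axis. Payload 6.1 kg.
Tool frame: the origin (TCP) lies at the centre of the arm's flange, where the gripper is bolted on; the fingertips stand 173 mm ahead of it and the grasp point (between the pads) lies 155 mm ahead of it (bot.hold_point_z is the z of the grasp point in the tool frame, in m); z points along the fingers, y is the line along which they close (so a half turn about z gives the same grasp; the last joint's range is limited). The gripper opens to 85 mm and grips with 20 to 120 N. Pads are 22 mm wide; open, the fingers measure 114 mm over their backs; the gripper's body (76 mm by 85 mm) begins 54 mm behind the grasp point. The pads swing forward as they close: fully open they stand 13 mm farther back than shut.
Start: joints at [66.234, 7.208, -2.269, 80.523, 0, 90], TCP at [0.212, 0.48, 0.405] pointing down, gripper open.
Joint ranges: [-155.77, 155.77], [-54.66, 111.73], [-72.52, 77.12], [-102.08, 115.82], [-83.92, 84.16], [-180, 180]. Speed limits (degrees/s): [136.94, 136.94, 172.46, 180, 180, 180].

### API

Orientations are given as [roll, pitch, yaw] about the fixed x, y, z axes, in that order (R = Rz(yaw) Ry(pitch) Rx(roll)).
In Python, from station import bot, vision gives the robot as it stands.
- The arm moves only by the shell command python3 -m creep 'ROWS'. ROWS is JSON, a list of rows, each an object with "translation": the shift along the tool's x, y, z in mm, a list of three; "rot": the turn, a rotation vector about the tool's x, y, z in rad, a list of three; "hand": the closure in counts, from 0 (fully open) to 255 (shut). In form: [{"translation": [tx, ty, tz], "rot": [rx, ry, rz], "hand": hand}, ...]. A call has 1 to 10 rows; each row is the pose to reach, as a shift and turn from the pose commanded when the call began, along the tool's axes at that moment; what a row does not reach only later rows make up. A row lasts 1/12 s, in which the tool goes at most 41.7 mm and 7.16 degrees, less where a joint would pass 70% of its speed; a pose out of reach is approached as far as the arm can. A call with a gripper value outside its range is refused whole. The fingers move at their own pace and stop on an object; the grip force is fixed at half the most. Time passes only in rows, so rows that repeat a pose let the fingers close. It gives the time, the measured TCP pose, the force, the opening and the grip force at its end, in the units of the state.
- bot.observe(): the state, without advancing time (a new reading comes with each control period).
- vision.capture(name): name is "side" or "top" or "wrist"; returns (picture, depth): 480x640x3 uint8, blue, green, red; 480x640 float32, m along the optical axis (not along the pixel's ray), 0 where there is no reading.
- vision.calibration(name): a dict with "intrinsics" (3x3 intrinsics, pixels), "R" (3x3) and "t" (3): a world point X has camera coordinates R X + t. Camera axes: x right, y down, z forward; pixel columns grow to the right and rows downward; lengths in m; the calibration is good to about 2 mm. A picture is of the moment at which its call begins: read the wrist's pose just before it. calibration takes no time and is no camera call; for the wrist camera it gives the pose at the moment of the call.
- bot.sign_off(): hands the job in; it is judged then, once.
Trained networks look in the newest picture that a camera, given by its name, has taken for a name from the list of things; names that differ only in an ending like _2 or _b are one class to them, and where a whole thing is asked for, a point or a joint stands for the part that bears it (a point fixed in the world has none). Each returns a list of dicts, best first, with "p" (0 to 1); they miss things now and then, are a little off and sometimes report something else, mostly with a low value. They report only what shows in the picture. A call takes as long as a camera call. They do not tell look-alikes from the thing itself.
- vision.regions_of(camera, query): "pixels" (480x640 bool, what is visible of it) and "xy" ([column, row] in pixels, amid what is visible of it).
- vision.spot_point(camera, query): "xy" ([column, row] in pixels: a listed point, or the origin of a listed thing).
The state is a dict: "clock": time; "joint_positions": joint angles; "qd": joint speeds; "joint_torque": joint torques, N m; "eef_pos": TCP position; "tool_rot": TCP orientation; "contact_force": force on the tool from outside, world axes, zero at the start; "moment": the same for the moment, N m; "grip_width": finger opening in m; "gripper_force": force on a finger pad.
Only numpy, scipy, OpenCV 4.12 (cv2) and the standard library are available. Lean on these libraries where they do the work, as an engineer would, in place of code of your own. Each camera call takes 0.05 s, during which the arm holds its last target. There are 200 camera calls.

### The job

Pick up the cream carry caddy by its handle and stack it on the grey-green tray in the steel pull-out frame: feel its four corner lugs into the tray's sockets, then press it down gently until both side clips snap over it and it sits fully home and level, and let go. Do not force it or drop it, keep the steel wringer clip in the caddy, and leave the bottles, fan and brush alone.

Things in the scene. Friction and masses are not known exactly. Their poses are not given: they have to be found in the camera images.
- caddy: Cream open-topped plastic carry caddy, 280 mm (its x) by 180 mm (its y), about 0.5 kg, standing on four orange lugs. Origin: centre of its footprint at the level of the lug tips (on the vinyl at the start); z up. Floor underside at z = 20 mm, wall tops at z = 90 mm. A small ridge at the foot of each long side is what the tray's clips snap over. The same after a half turn.
- caddy_handle (a point): Middle of the caddy's fixed handle bar, 155 mm above the caddy's origin. The bar runs along the caddy's x, 24 mm wide (y) and 24 mm tall, free for 65 mm either side of its middle; below it 65 mm of free air.
- caddy_lug (a point): Centre of the tip of one corner lug, at x = 118, y = 73 mm in the caddy; the other three mirror it. Round, 20 mm long below the caddy's floor, 18 mm across, tapering to 15.4 mm over the last 5 mm.
- runner: Fixed steel pull-out frame on the vinyl, 320 mm (its x) by 236 mm (its y), 37 mm high; origin: centre of its underside, z up. The grey-green lower tray, 280 (x) by 190 (y) mm, stands in it square to the frame but with play: anywhere within 7.5 mm of the frame's centre in x and in y. The tray itself is not measured; pushed sideways with over 8 N it slides within the play.
- rim_mid (a point): Frame centre at the level of the tray's rim, 95 mm above the frame's origin (not the tray's centre: see the play). The rim's corners hold four round sockets, 20.5 mm across with a 1 mm lead-in, 23 mm deep, at x = +-118, y = +-73 mm from the tray's own centre. A caddy whose lugs miss the sockets stands with its origin at this level.
- home (a point): Frame centre, 75 mm above its origin: height of the caddy's origin when home, its floor on the rim. Two orange spring clips stand 16 mm above the rim at the middle of the long sides; with lugs in the sockets the caddy catches on them about 11 mm above home and needs some 4 to 10 N more than its weight to snap past. Over 60 N between caddy and tray is forcing.
- clip: Steel bucket-wringer clip, 75 by 36 by 32 mm, 0.1 kg, lying loose on the caddy floor (24 mm above the caddy's origin) on the caddy's +y side; origin: centre of its underside. Rides along in the caddy.
- bottle_teal: Closed teal bottle, 68 mm across, 200 mm high, standing towards the back; origin: centre of its base. Bystander.
- bottle_white: Closed white bottle, 72 mm across, 190 mm high; origin: centre of its base. Bystander.
- bottle_lilac: Closed lilac bottle, 68 mm across, 210 mm high; origin: centre of its base. Bystander.
- bottle_lime: Closed lime bottle, 66 mm across, 180 mm high; origin: centre of its base. Bystander.
- fan: White mini fan with a toggle switch, foot 85 by 100 mm, 163 mm high, on the left; origin: centre of its foot's underside. Bystander.
- brush: Dish brush with wooden handle, 250 mm long along its x, lying on the right, 34 mm high; origin: on the vinyl below its handle. Bystander.
Mind the look-alikes: they are no part of the job. Several things have the shape of the clip; the one meant has the colours described above.

How it is judged:
By the outcome, as a careful person would: the job done as asked, in the order asked, and still so for the second after the job is handed in, with the robot touching nothing.
It also fails if it takes over 72 s, if anything falls off the work surface, if the arm or the gripper's body presses on something with over 40 N, if the wrist force passes 120 N, or if a joint passes its speed limit or range.

## Working session

There is one attempt and no reset: what is moved stays moved. The work goes in short steps, Python scripts to look and compute and a shell command to move; the robot and the scene stay as the last step left them, time stands still between calls to the robot, and variables do not carry over. Pictures are saved under pics/ and viewed, at most 10 in all, crops included, and the job is handed in when it is done.

```bash
mkdir -p pics; ls
cat > h.py <<'E'
import numpy as np, cv2
from station import bot, vision
def world(cam,uv,d,cal=None):
    c=cal or vision.calibration(cam);K=np.array(c["intrinsics"]);R=np.array(c["R"]);t=np.array(c["t"])
    uv=np.atleast_2d(uv).astype(float);d=np.atleast_1d(d)
    p=np.c_[(uv[:,0]-K[0,2])/K[0,0],(uv[:,1]-K[1,2])/K[1,1],np.ones(len(uv))]*d[:,None]
    return (p-t)@R
def atz(cam,uv,z):
    c=vision.calibration(cam);R=np.array(c["R"]);t=np.array(c["t"]);o=-R.T@t
    p=world(cam,uv,1.0)[0];v=p-o
    return o+v*(z-o[2])/v[2]
def cloud(cam,depth,mask):
    v,u=np.nonzero(mask&(depth>0));return world(cam,np.c_[u,v],depth[v,u])
E
python3 - <<'E'
from h import *
s=bot.observe();print({k:np.round(v,3).tolist() for k,v in s.items()})
ims=[]
for c in("top","side"):
    im,d=vision.capture(c);cv2.imwrite(f"pics/{c}0.png",im)
    for q in("caddy","caddy_handle","runner","rim_mid","clip"):
        f=vision.spot_point if q in("caddy_handle","rim_mid") else vision.regions_of
        for r in f(c,q)[:3]:
            u,v=np.round(r["xy"]).astype(int)
            print(c,q,round(r["p"],2),(u,v),np.round(world(c,[u,v],d[v,u])[0],3))
E
```

```text
pics
{'clock': 0.0, 'joint_positions': [66.236, 7.241, -2.325, 80.524, 0.001, 89.999], 'qd': [0.068, 0.027, 0.026, -0.026, 0.061, 0.064], 'joint_torque': [-0.0, -43.591, 35.293, 0.017, 0.0, -0.0], 'eef_pos': [0.212, 0.48, 0.404], 'tool_rot': [-179.909, -0.001, 156.236], 'contact_force': [-1.113, -0.312, 0.23], 'moment': [0.018, 0.04, 0.019], 'gripper_force': 0.0, 'grip_width': 0.085}
top caddy 0.94 (np.int64(239), np.int64(248)) [0.498 0.243 0.026]
top caddy_handle 0.63 (np.int64(229), np.int64(241)) [0.499 0.244 0.167]
top caddy_handle 0.23 (np.int64(248), np.int64(169)) [0.722 0.213 0.079]
top runner 0.67 (np.int64(403), np.int64(266)) [ 0.444 -0.233  0.046]
top rim_mid 0.68 (np.int64(404), np.int64(261)) [ 0.456 -0.232  0.068]
top rim_mid 0.59 (np.int64(405), np.int64(258)) [ 0.47  -0.244  0.017]
top clip 0.74 (np.int64(236), np.int64(330)) [0.261 0.249 0.005]
top clip 0.61 (np.int64(165), np.int64(194)) [ 0.67   0.481 -0.005]
top clip 0.53 (np.int64(195), np.int64(171)) [0.733 0.383 0.026]
side caddy 0.61 (np.int64(310), np.int64(330)) [0.5   0.248 0.058]
side caddy_handle 0.98 (np.int64(309), np.int64(302)) [0.501 0.246 0.168]
side caddy_handle 0.35 (np.int64(250), np.int64(334)) [0.635 0.285 0.039]
side runner 0.95 (np.int64(369), np.int64(204)) [ 0.457 -0.224  0.029]
side rim_mid 0.72 (np.int64(313), np.int64(361)) [0.471 0.322 0.059]
side rim_mid 0.66 (np.int64(372), np.int64(186)) [ 0.463 -0.295  0.036]
side rim_mid 0.45 (np.int64(307), np.int64(305)) [0.503 0.254 0.166]
side clip 0.9 (np.int64(205), np.int64(412)) [0.671 0.472 0.004]
side clip 0.77 (np.int64(315), np.int64(355)) [0.471 0.306 0.057]
side clip 0.75 (np.int64(409), np.int64(362)) [0.265 0.236 0.001]
```

View pics/top0.png

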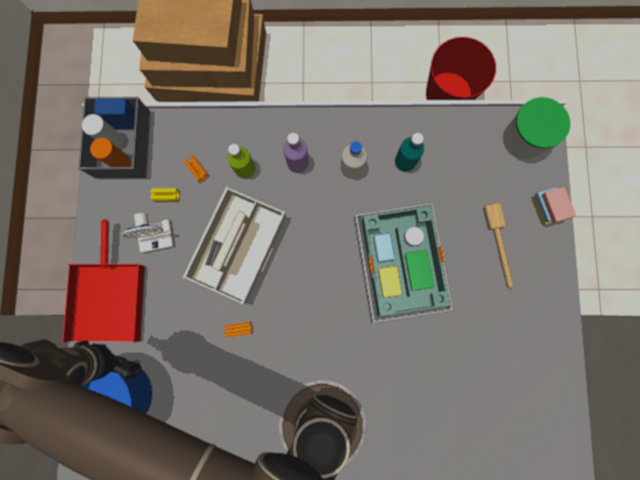

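View pics/side0.png

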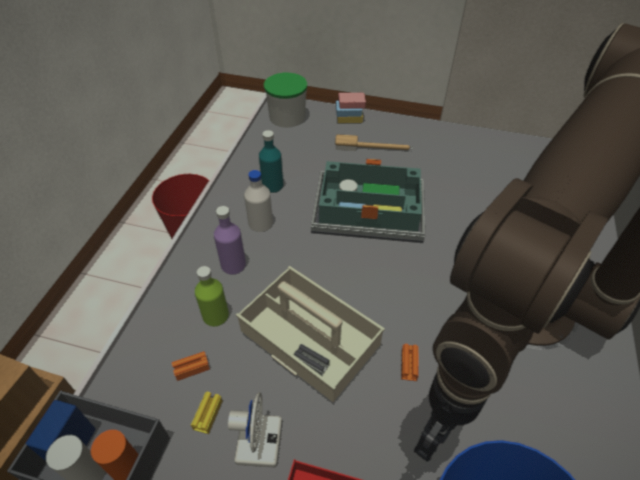

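The top view has the cream caddy at (236,246) with the steel clip inside at (212,257), and the tray in its frame at (404,262). The clip look-alikes are orange at (238,329) and (196,168) and yellow at (165,194). There is only one cream caddy with a handle; the grey-green tray is the other bin shape, the red dustpan is at (104,303) and the dark crate at (114,136).

```bash
cat > fit.py <<'E'
from h import *
def rect(P):
    (c,s,a)=cv2.minAreaRect((P[:,:2]*1000).astype(np.float32))
    if s[0]<s[1]: a+=90;s=s[::-1]
    a=(a+90)%180-90
    return np.round(c,1),np.round(s,1),round(a,2)
E
python3 - <<'E'
from fit import *
for c in("top","side"):
    im,d=vision.capture(c)
    H,W=d.shape;P=cloud(c,d,d>0)
    def sel(cx,cy,r,z0,z1): 
        m=(np.hypot(P[:,0]-cx,P[:,1]-cy)<r)&(P[:,2]>z0)&(P[:,2]<z1);return P[m]
    for n,a in dict(handle=(.5,.245,.15,.155,.2),walls=(.5,.245,.2,.08,.1),rim=(.46,-.235,.2,.085,.105),frame=(.46,-.235,.23,.02,.045)).items():
        Q=sel(*a)
        if len(Q)>20: print(c,n,len(Q),rect(Q),np.round(np.median(Q,0),3),np.round(np.percentile(Q[:,2],[5,95]),3))
im=cv2.imread("pics/top0.png")[170:340,160:470]
cv2.imwrite("pics/crop1.png",cv2.resize(im,None,fx=2.5,fy=2.5,interpolation=cv2.INTER_CUBIC))
E
```

```text
top handle 595 (array([500.5, 244.3]), array([167.9,  26. ]), -23.65) [0.499 0.243 0.167] [0.16  0.171]
top walls 841 (array([500.7, 244.6]), array([282.9, 186.2]), -23.55) [0.504 0.265 0.09 ] [0.082 0.095]
top rim 1173 (array([ 455.8, -231.4]), array([280.8, 200.6]), 8.66) [ 0.455 -0.254  0.095] [0.088 0.1  ]
top frame 3035 (array([ 456.8, -235.1]), array([318.9, 232. ]), 8.81) [ 0.435 -0.244  0.037] [0.023 0.044]
side handle 825 (array([500.9, 247.5]), array([168.2,  25.6]), -23.52) [0.497 0.252 0.166] [0.158 0.169]
side walls 1531 (array([501.2, 245.9]), array([284.9, 186.9]), -23.56) [0.495 0.24  0.089] [0.081 0.094]
side rim 1276 (array([ 455.6, -229.6]), array([280.4, 212.7]), 8.55) [ 0.453 -0.191  0.093] [0.086 0.099]
side frame 2686 (array([ 457. , -232.1]), array([318.3, 237.4]), 8.34) [ 0.444 -0.214  0.034] [0.022 0.043]
```

View pics/crop1.png

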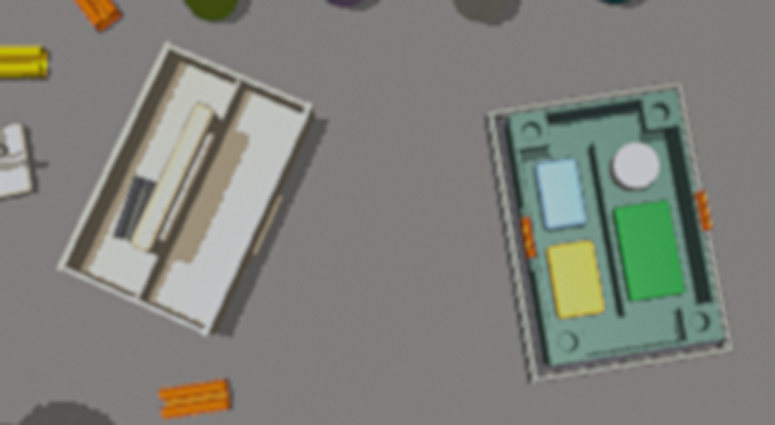

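The crop shows the cream caddy with the dark steel clip left of its handle (crop 135,208). The tray's four sockets are visible at (531,130), (660,110), (700,320) and (568,341). The choice is confirmed.

```bash
cat > go.py <<'E'
from h import *
import sys
from scipy.spatial.transform import Rotation as Ro
def to(x,y,z,yaw,show=True):
    s=bot.observe();R=Ro.from_euler("xyz",s["tool_rot"],degrees=True)
    T=Ro.from_euler("xyz",[180,0,yaw],degrees=True)
    print("mm",np.round(R.inv().apply(np.array([x,y,z])-s["eef_pos"])*1000,1),"rot",np.round((R.inv()*T).as_rotvec(),4),"at",np.round(s["eef_pos"],4),np.round(s["tool_rot"],2),"F",np.round(s["contact_force"],1),"M",np.round(s["moment"],2),"w",round(s["grip_width"],4),"t",round(s["clock"],2),"j6",np.round(s["joint_positions"][5]))
if __name__=="__main__": to(*map(float,sys.argv[1:]))
E
python3 go.py .5007 .2452 .400 156.45
```

```text
mm [-359.4  -98.8    4.7] rot [ 0.0001  0.     -0.0038] at [0.2116 0.4805 0.4047] [179.99   0.   156.23] F [ 0.8  0.3 -0.7] M [0.04 0.03 0.02] w 0.0854 t 0.7 j6 90.0
```

```bash
python3 -m creep '[{"translation":[-36,-10,0],"rot":[0,0,-0.004],"hand":0},{"translation":[-74,-20,0],"rot":[0,0,-0.004],"hand":0},{"translation":[-112,-31,0],"rot":[0,0,-0.004],"hand":0},{"translation":[-150,-41,0],"rot":[0,0,-0.004],"hand":0},{"translation":[-188,-52,2],"rot":[0,0,-0.004],"hand":0},{"translation":[-226,-62,3],"rot":[0,0,-0.004],"hand":0},{"translation":[-264,-72,5],"rot":[0,0,-0.004],"hand":0},{"translation":[-302,-83,5],"rot":[0,0,-0.004],"hand":0},{"translation":[-340,-93,5],"rot":[0,0,-0.004],"hand":0},{"translation":[-359.4,-98.8,5],"rot":[0,0,-0.004],"hand":0}]'
python3 -m creep '[{"translation":[0,0,0],"rot":[0,0,0],"hand":0},{"translation":[0,0,0],"rot":[0,0,0],"hand":0},{"translation":[0,0,0],"rot":[0,0,0],"hand":0}]'
python3 go.py .5007 .2452 .310 156.45
python3 - <<'E'
from h import *
im,d=vision.capture("wrist");cv2.imwrite("pics/w1.png",im)
P=cloud("wrist",d,d>0);from fit import rect
Q=P[(P[:,2]>.145)&(P[:,2]<.19)&(np.hypot(P[:,0]-.5,P[:,1]-.245)<.11)];print(len(Q),rect(Q),np.median(Q,0))
Q=P[(P[:,2]>.08)&(P[:,2]<.1)&(np.hypot(P[:,0]-.5,P[:,1]-.245)<.2)];print(len(Q),rect(Q))
E
```

```text
clock: 1.53
eef_pos: [0.5033, 0.2426, 0.3994]
tool_rot: [-180.0, 0.1, 156.3]
contact_force: [-0.2, 0.6, -0.1]
grip_width: 0.0852
gripper_force: 0.0
clock: 1.78
eef_pos: [0.5003, 0.2454, 0.3996]
tool_rot: [-180.0, -0.0, 156.5]
contact_force: [-0.4, -0.3, 0.2]
grip_width: 0.0855
gripper_force: 0.0
mm [-0.5 -0.  89.6] rot [-0.     -0.0006  0.0002] at [0.5003 0.2454 0.3996] [-1.8000e+02 -3.0000e-02  1.5646e+02] F [-0.4 -0.3  0.2] M [-0.04  0.01 -0.02] w 0.0855 t 1.78 j6 50.0
8519 (array([501.6, 245.5]), array([167.6,  24.1]), -23.67) [0.48709544 0.25162431 0.16654368]
10173 (array([501.8, 245.4]), array([284.3, 185. ]), -23.54)
```

View pics/w1.png

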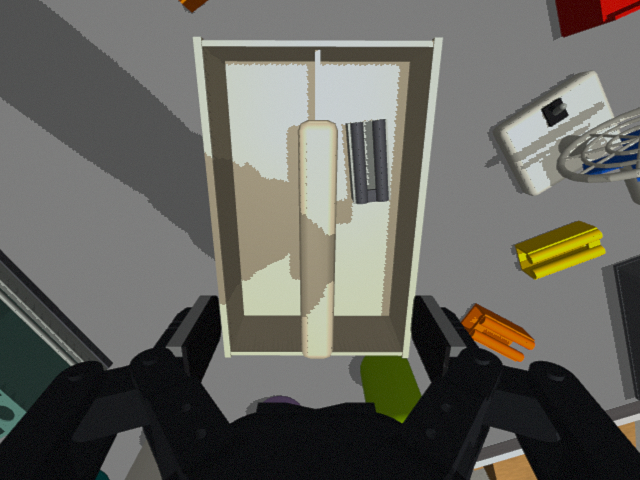

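The caddy lies square below the open fingers, handle from (317,125) to (317,355) centred between them, steel clip at (367,160). Descend and grip.

```bash
python3 -m creep '[{"translation":[-0.5,0,20],"rot":[0,0,0],"hand":0},{"translation":[-1,0,40],"rot":[0,0,0],"hand":0},{"translation":[-1,0,60],"rot":[0,0,0],"hand":0},{"translation":[-1,0,75],"rot":[0,0,0],"hand":0},{"translation":[-1,0,85],"rot":[0,0,0],"hand":0},{"translation":[-1,0,89],"rot":[0,0,0],"hand":0},{"translation":[-1,0,89],"rot":[0,0,0],"hand":0},{"translation":[-1,0,89],"rot":[0,0,0],"hand":120},{"translation":[-1,0,89],"rot":[0,0,0],"hand":255},{"translation":[-1,0,89],"rot":[0,0,0],"hand":255}]'
python3 -m creep '[{"translation":[0,0,0],"rot":[0,0,0],"hand":255},{"translation":[0,0,0],"rot":[0,0,0],"hand":255},{"translation":[0,0,0],"rot":[0,0,0],"hand":255},{"translation":[0,0,0],"rot":[0,0,0],"hand":255},{"translation":[0,0,0],"rot":[0,0,0],"hand":255},{"translation":[0,0,0],"rot":[0,0,0],"hand":255}]'
python3 go.py .5012 .2454 .310 156.45
```

```text
clock: 2.67
eef_pos: [0.5018, 0.245, 0.3118]
tool_rot: [179.9, 0.1, 156.5]
contact_force: [-0.3, -1.0, -0.1]
grip_width: 0.0515
gripper_force: 0.0
clock: 3.17
eef_pos: [0.5019, 0.2451, 0.3113]
tool_rot: [179.9, 0.0, 156.5]
contact_force: [1.4, 2.9, 3.5]
grip_width: 0.0232
gripper_force: 61.5
mm [ 0.8 -0.   1.3] rot [0.0016 0.0008 0.0002] at [0.5019 0.2451 0.3113] [1.7991e+02 4.0000e-02 1.5646e+02] F [1.4 2.9 3.5] M [ 0.52 -0.16 -0.04] w 0.0232 t 3.17 j6 50.0
```

```bash
python3 -m creep '[{"translation":[0,0,-4],"rot":[0,0,0],"hand":255},{"translation":[0,0,-12],"rot":[0,0,0],"hand":255},{"translation":[0,0,-26],"rot":[0,0,0],"hand":255},{"translation":[3,-1,-44],"rot":[0,0,0],"hand":255},{"translation":[9,-4,-64],"rot":[0,0,0],"hand":255},{"translation":[18,-8,-86],"rot":[0,0,0],"hand":255},{"translation":[28,-12,-108],"rot":[0,0,0],"hand":255},{"translation":[38,-16,-128],"rot":[0,0,0],"hand":255},{"translation":[45,-19,-142],"rot":[0,0,0],"hand":255},{"translation":[48,-21,-150],"rot":[0,0,0],"hand":255}]'
python3 -m creep '[{"translation":[0,0,0],"rot":[0,0,0],"hand":255},{"translation":[0,0,0],"rot":[0,0,0],"hand":255}]'
python3 go.py .4557 -.2305 .461 188.6
python3 - <<'E'
from h import *
im,d=vision.capture("side");cv2.imwrite("pics/s2.png",im)
for n in("bottle_lime","bottle_lilac","bottle_white","bottle_teal"):
    r=vision.spot_point("side",n);print(n,[(round(q["p"],2),np.round(atz("side",q["xy"],0),3)) for q in r[:1]])
E
```

```text
clock: 4.0
eef_pos: [0.4481, 0.2444, 0.4622]
tool_rot: [-180.0, -0.0, 156.5]
contact_force: [0.9, -0.1, -6.6]
grip_width: 0.0231
gripper_force: 60.1
clock: 4.17
eef_pos: [0.4493, 0.2446, 0.46]
tool_rot: [-179.9, -0.0, 156.5]
contact_force: [0.0, 0.2, -7.4]
grip_width: 0.0231
gripper_force: 60.1
mm [-195.6 -433.    -0.6] rot [-8.000e-04 -5.000e-04 -5.609e-01] at [0.4493 0.2446 0.46  ] [-1.7995e+02 -1.0000e-02  1.5646e+02] F [ 0.   0.2 -7.4] M [-0.1  -0.1   0.02] w 0.0231 t 4.17 j6 52.0
bottle_lime [(0.94, array([0.752, 0.223, 0.   ]))]
bottle_lilac [(0.76, array([0.763, 0.07 , 0.   ]))]
bottle_white [(0.96, array([ 0.749, -0.086,  0.   ]))]
bottle_teal [(0.79, array([ 0.769, -0.266,  0.   ]))]
```

View pics/s2.png

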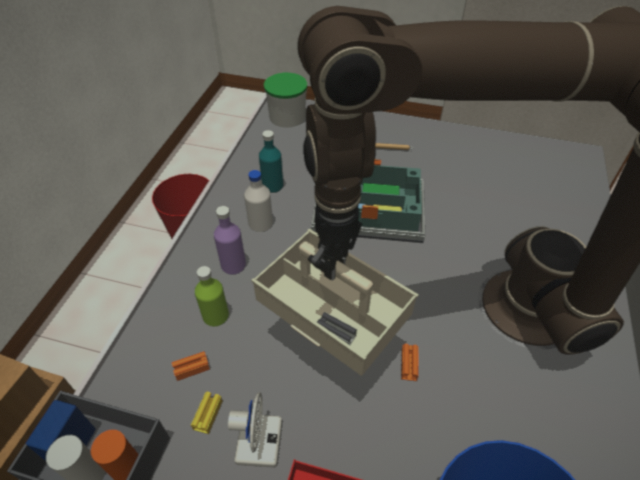

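The caddy hangs level from the gripper, with the steel clip inside at (337,325). The bottles stand clear (x ≥ 0.75). Carry it over.

```bash
python3 -m creep '[{"translation":[-3,-6,0],"rot":[0,0,-0.008],"hand":255},{"translation":[-9,-20,0],"rot":[0,0,-0.026],"hand":255},{"translation":[-18,-40,0],"rot":[0,0,-0.052],"hand":255},{"translation":[-28,-62,0],"rot":[0,0,-0.08],"hand":255},{"translation":[-38,-84,0],"rot":[0,0,-0.109],"hand":255},{"translation":[-48,-106,0],"rot":[0,0,-0.138],"hand":255},{"translation":[-58,-128,0],"rot":[0,0,-0.166],"hand":255},{"translation":[-67,-148,0],"rot":[0,0,-0.192],"hand":255},{"translation":[-74,-164,0],"rot":[0,0,-0.212],"hand":255},{"translation":[-78,-173,0],"rot":[0,0,-0.224],"hand":255}]'
python3 go.py .4557 -.2305 .461 188.6
```

```text
clock: 5.25
eef_pos: [0.4513, 0.0528, 0.4606]
tool_rot: [-179.9, 0.0, 169.3]
contact_force: [0.5, -0.6, -6.7]
grip_width: 0.0232
gripper_force: 60.2
mm [-5.710e+01 -2.775e+02 -1.000e-01] rot [-1.200e-03 -1.000e-04 -3.375e-01] at [0.4513 0.0528 0.4606] [-1.7993e+02  1.0000e-02  1.6926e+02] F [ 0.5 -0.6 -6.7] M [-0.11  0.    0.03] w 0.0232 t 5.25 j6 17.0
```

```bash
python3 -m creep '[{"translation":[-2,-10,0],"rot":[0,0,-0.012],"hand":255},{"translation":[-7,-35,0],"rot":[0,0,-0.043],"hand":255},{"translation":[-14,-67,0],"rot":[0,0,-0.081],"hand":255},{"translation":[-21,-101,0],"rot":[0,0,-0.123],"hand":255},{"translation":[-28,-135,0],"rot":[0,0,-0.164],"hand":255},{"translation":[-35,-169,0],"rot":[0,0,-0.205],"hand":255},{"translation":[-42,-203,0],"rot":[0,0,-0.247],"hand":255},{"translation":[-49,-236,0],"rot":[0,0,-0.287],"hand":255},{"translation":[-55,-263,0],"rot":[0,0,-0.32],"hand":255},{"translation":[-57,-275,0],"rot":[0,0,-0.336],"hand":255}]'
python3 -m creep '[{"translation":[0,0,0],"rot":[0,0,0],"hand":255},{"translation":[0,0,0],"rot":[0,0,0],"hand":255},{"translation":[0,0,0],"rot":[0,0,0],"hand":255},{"translation":[0,0,0],"rot":[0,0,0],"hand":255}]'
python3 go.py .4557 -.2305 .461 188.6
python3 - <<'E'
from fit import *
for c in("top","side"):
    im,d=vision.capture(c);cv2.imwrite(f"pics/{c}3.png",im)
    P=cloud(c,d,d>0);m=np.hypot(P[:,0]-.456,P[:,1]+.23)<.2
    for z0,z1 in((.215,.265),(.17,.2),(.085,.105)):
        Q=P[m&(P[:,2]>z0)&(P[:,2]<z1)]
        if len(Q)>20:print(c,z0,len(Q),rect(Q),np.round(np.median(Q,0),3))
E
```

```text
clock: 6.08
eef_pos: [0.4562, -0.2295, 0.46]
tool_rot: [-179.9, -0.1, -171.5]
contact_force: [-0.5, -0.1, -6.9]
grip_width: 0.0226
gripper_force: 60.4
clock: 6.42
eef_pos: [0.4564, -0.2252, 0.4608]
tool_rot: [180.0, 0.0, -171.4]
contact_force: [-0.2, -0.1, -7.6]
grip_width: 0.0232
gripper_force: 60.5
mm [ 1.5 -5.1 -0.2] rot [ 0.0003  0.0001 -0.0001] at [ 0.4564 -0.2252  0.4608] [ 179.98    0.   -171.4 ] F [-0.2 -0.1 -7.6] M [-0.07 -0.05 -0.  ] w 0.0232 t 6.42 j6 -35.0
top 0.215 690 (array([ 459.4, -221.7]), array([271.2, 179.1]), 8.34) [ 0.533 -0.153  0.239]
top 0.17 2637 (array([ 453.2, -221. ]), array([277.8, 180.6]), 7.8) [ 0.511 -0.181  0.175]
top 0.085 195 (array([ 441.2, -138.6]), array([280. ,  13.6]), 8.44) [ 0.426 -0.135  0.095]
side 0.215 2247 (array([ 454.8, -222.9]), array([283.4, 193.6]), 8.59) [ 0.445 -0.204  0.228]
side 0.17 2711 (array([ 453.1, -222.1]), array([279. , 191.7]), 7.59) [ 0.456 -0.221  0.185]
side 0.085 670 (array([ 446.6, -170.9]), array([280.7,  90.4]), 9.31) [ 0.437 -0.145  0.093]
```

View pics/side3.png

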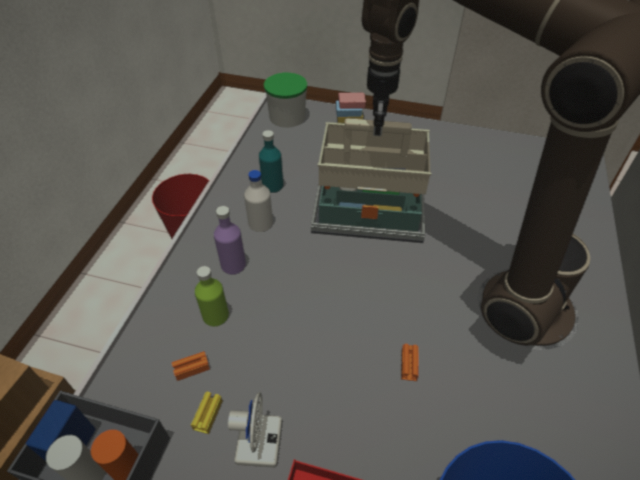

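The caddy is held level above the tray, at (375,155), with the tray below at (370,210). I'll refine the tray centre from its sockets in the first top picture.

Run:
```python
from h import *
im=cv2.imread("pics/top0.png");t=[]
for u,v in((372,222),(424,214),(387,306),(440,298)):
    c=cv2.resize(im[v-12:v+13,u-12:u+13],(300,300),interpolation=cv2.INTER_CUBIC)
    c=cv2.normalize(c,None,0,255,cv2.NORM_MINMAX)
    t.append(c); print(u,v,np.round(atz("top",[u,v],.095),4))
cv2.imwrite("pics/soc.png",np.vstack([np.hstack(t[:2]),np.hstack(t[2:])]))
```

```text
372 222 [ 0.5625 -0.1413  0.095 ]
424 214 [ 0.585  -0.2871  0.095 ]
387 306 [ 0.33   -0.1783  0.095 ]
440 298 [ 0.3517 -0.3228  0.095 ]
```

View pics/soc.png

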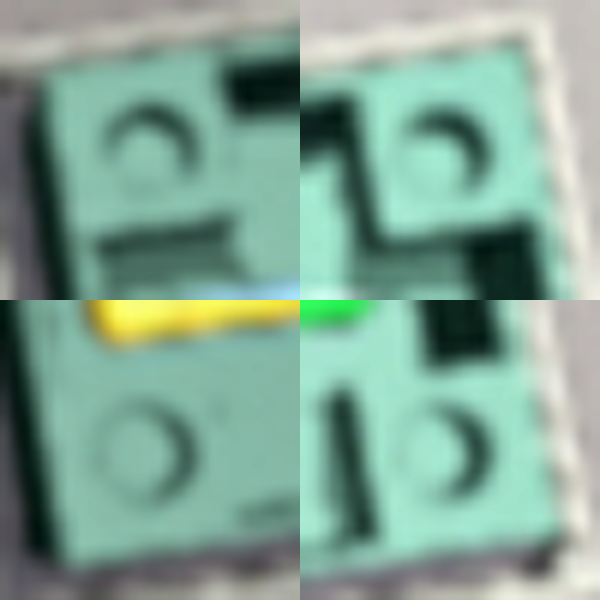

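```bash
python3 go.py .458 -.2315 .415 188.6;  python3 -m creep '[{"translation":[-0.5,2,8],"rot":[0,0,0],"hand":255},{"translation":[-0.7,4,18],"rot":[0,0,0],"hand":255},{"translation":[-0.7,6,28],"rot":[0,0,0],"hand":255},{"translation":[-0.7,6.2,36],"rot":[0,0,0],"hand":255},{"translation":[-0.7,6.2,42],"rot":[0,0,0],"hand":255},{"translation":[-0.7,6.2,45],"rot":[0,0,0],"hand":255},{"translation":[-0.7,6.2,45],"rot":[0,0,0],"hand":255}]' >/dev/null; python3 go.py .458 -.2315 .406 188.6
```

```text
mm [-0.5 -6.6 45.9] rot [-0.      0.0003  0.0004] at [ 0.4565 -0.225   0.4609] [-1.8000e+02  1.0000e-02 -1.7138e+02] F [-0.1 -0.5 -7.1] M [-0.04 -0.06  0.02] w 0.0236 t 6.52 j6 -35.0
mm [  0.  -12.2   8.9] rot [ 0.0006 -0.001  -0.0006] at [ 0.4562 -0.2194  0.4149] [ 1.7997e+02 -6.0000e-02 -1.7144e+02] F [-0.6  0.1 -7.5] M [0.   0.01 0.02] w 0.0231 t 7.1 j6 -34.0
```

```bash
python3 -m creep '[{"translation":[0,0,-7],"rot":[0,0,0],"hand":255},{"translation":[0,0,-15],"rot":[0,0,0],"hand":255},{"translation":[0,-4,-15],"rot":[0,0,0],"hand":255},{"translation":[0,-9,-15],"rot":[0,0,0],"hand":255},{"translation":[0,-12.2,-15],"rot":[0,0,0],"hand":255},{"translation":[0,-12.2,-15],"rot":[0,0,0],"hand":255},{"translation":[0,-12.2,-8],"rot":[0,0,0],"hand":255},{"translation":[0,-12.2,-2],"rot":[0,0,0],"hand":255},{"translation":[0,-12.2,0],"rot":[0,0,0],"hand":255},{"translation":[0,-12.2,0],"rot":[0,0,0],"hand":255}]' >/dev/null; python3 go.py .458 -.2315 .406 188.6
```

```text
mm [-0.1 -0.1  8.3] rot [ 0.0014 -0.0019 -0.0008] at [ 0.4579 -0.2315  0.4143] [ 1.7992e+02 -1.1000e-01 -1.7145e+02] F [-0.   0.6 -5.8] M [ 0.04 -0.02 -0.02] w 0.0231 t 7.93 j6 -35.0
```

Positioned. Now feel down a few mm per step.

```bash
python3 -m creep '[{"translation":[0,0,1],"rot":[0,0,0],"hand":255},{"translation":[0,0,2.5],"rot":[0,0,0],"hand":255},{"translation":[0,0,4],"rot":[0,0,0],"hand":255},{"translation":[0,0,5.5],"rot":[0,0,0],"hand":255},{"translation":[0,0,7],"rot":[0,0,0],"hand":255},{"translation":[0,0,7],"rot":[0,0,0],"hand":255}]' >/dev/null; python3 go.py .458 -.2315 .406 188.6
python3 -m creep '[{"translation":[0,0,1],"rot":[0,0,0],"hand":255},{"translation":[0,0,2],"rot":[0,0,0],"hand":255},{"translation":[0,0,2.5],"rot":[0,0,0],"hand":255},{"translation":[0,0,2.5],"rot":[0,0,0],"hand":255}]' >/dev/null; python3 go.py .458 -.2315 .406 188.6
```

```text
mm [0.1 0.1 2.4] rot [ 0.0002 -0.0003 -0.0009] at [ 0.4581 -0.2316  0.4084] [ 1.7999e+02 -2.0000e-02 -1.7145e+02] F [-0.8 -0.3 -7.1] M [ 0.01 -0.03 -0.02] w 0.0232 t 8.43 j6 -35.0
mm [0.1 0.2 0.1] rot [ 0.0001 -0.0002 -0.0009] at [ 0.4581 -0.2317  0.4061] [ 1.7999e+02 -1.0000e-02 -1.7145e+02] F [-0.2  1.4 -7.3] M [-0.   -0.05  0.03] w 0.023 t 8.77 j6 -35.0
```

```bash
python3 -m creep '[{"translation":[0,0,0.7],"rot":[0,0,0],"hand":255},{"translation":[0,0,1.4],"rot":[0,0,0],"hand":255},{"translation":[0,0,2],"rot":[0,0,0],"hand":255},{"translation":[0,0,2],"rot":[0,0,0],"hand":255}]' >/dev/null; python3 go.py .458 -.2315 .406 188.6
python3 -m creep '[{"translation":[0,0,0.5],"rot":[0,0,0],"hand":255},{"translation":[0,0,1],"rot":[0,0,0],"hand":255},{"translation":[0,0,1.5],"rot":[0,0,0],"hand":255},{"translation":[0,0,1.5],"rot":[0,0,0],"hand":255}]' >/dev/null; python3 go.py .458 -.2315 .406 188.6
```

```text
mm [ 0.1  0.2 -2. ] rot [ 0.0001 -0.0002 -0.0009] at [ 0.4581 -0.2317  0.404 ] [ 1.7999e+02 -1.0000e-02 -1.7145e+02] F [-0.1 -0.3 -6.7] M [-0.04 -0.05  0.01] w 0.0229 t 9.1 j6 -35.0
mm [ 0.1  0.2 -3.4] rot [ 0.0001 -0.0001 -0.0009] at [ 0.4581 -0.2317  0.4026] [ 1.7999e+02 -1.0000e-02 -1.7145e+02] F [ 0.4  0.6 -7.1] M [-0.03 -0.01  0.04] w 0.0229 t 9.43 j6 -35.0
```

No contact 3.4 mm below rim level, so the lugs are entering the sockets. Continuing to the clips.

```bash
python3 -m creep '[{"translation":[0,0,0.7],"rot":[0,0,0],"hand":255},{"translation":[0,0,1.4],"rot":[0,0,0],"hand":255},{"translation":[0,0,2],"rot":[0,0,0],"hand":255},{"translation":[0,0,2],"rot":[0,0,0],"hand":255}]' >/dev/null; python3 go.py .458 -.2315 .397 188.6
python3 -m creep '[{"translation":[0,0,0.7],"rot":[0,0,0],"hand":255},{"translation":[0,0,1.4],"rot":[0,0,0],"hand":255},{"translation":[0,0,2],"rot":[0,0,0],"hand":255},{"translation":[0,0,2],"rot":[0,0,0],"hand":255}]' >/dev/null; python3 go.py .458 -.2315 .397 188.6
python3 -m creep '[{"translation":[0,0,0.7],"rot":[0,0,0],"hand":255},{"translation":[0,0,1.4],"rot":[0,0,0],"hand":255},{"translation":[0,0,2],"rot":[0,0,0],"hand":255},{"translation":[0,0,2],"rot":[0,0,0],"hand":255}]' >/dev/null; python3 go.py .458 -.2315 .397 188.6
```

```text
mm [0.1 0.2 3.5] rot [ 0.     -0.0003 -0.0009] at [ 0.4581 -0.2317  0.4005] [ 1.8000e+02 -1.0000e-02 -1.7145e+02] F [-0.6  0.  -6.5] M [-0.14 -0.07  0.02] w 0.0231 t 9.77 j6 -35.0
mm [0.1 0.2 1.5] rot [ 0.0001 -0.0003 -0.0009] at [ 0.4581 -0.2317  0.3985] [ 1.7999e+02 -1.0000e-02 -1.7145e+02] F [ 0.6 -0.2 -7.5] M [-0.14 -0.06  0.01] w 0.0235 t 10.1 j6 -35.0
mm [ 0.1  0.2 -0.4] rot [-0.     -0.     -0.0009] at [ 0.4582 -0.2317  0.3966] [-180.     -0.   -171.45] F [ 0.1 -0.6 -7. ] M [-0.19  0.01 -0.02] w 0.0225 t 10.43 j6 -35.0
```

```bash
for i in 1; do :; done; python3 -m creep '[{"translation":[0,0,0.6],"rot":[0,0,0],"hand":255},{"translation":[0,0,1.2],"rot":[0,0,0],"hand":255},{"translation":[0,0,1.5],"rot":[0,0,0],"hand":255},{"translation":[0,0,1.5],"rot":[0,0,0],"hand":255}]' >/dev/null; python3 go.py .458 -.2315 .386 188.6
python3 -m creep '[{"translation":[0,0,0.6],"rot":[0,0,0],"hand":255},{"translation":[0,0,1.2],"rot":[0,0,0],"hand":255},{"translation":[0,0,1.5],"rot":[0,0,0],"hand":255},{"translation":[0,0,1.5],"rot":[0,0,0],"hand":255}]' >/dev/null; python3 go.py .458 -.2315 .386 188.6
```

```text
mm [0.1 0.2 9.8] rot [-0.0007  0.0009 -0.0009] at [ 0.4582 -0.2317  0.3958] [-1.7996e+02  5.0000e-02 -1.7145e+02] F [-1.1  0.3 -2. ] M [-0.16  0.17  0.01] w 0.0232 t 10.77 j6 -35.0
mm [0.2 0.2 8.2] rot [-0.0006  0.0008 -0.0009] at [ 0.4582 -0.2317  0.3942] [-1.7997e+02  5.0000e-02 -1.7145e+02] F [-0.8  0.5  1.4] M [-0.09  0.14 -0.02] w 0.0232 t 11.1 j6 -35.0
```

The caddy is riding on the clips (about 8 N of extra load). Keep pressing gently.

```bash
python3 -m creep '[{"translation":[0,0,0.6],"rot":[0,0,0],"hand":255},{"translation":[0,0,1.2],"rot":[0,0,0],"hand":255},{"translation":[0,0,1.5],"rot":[0,0,0],"hand":255},{"translation":[0,0,1.5],"rot":[0,0,0],"hand":255}]' >/dev/null; python3 go.py .458 -.2315 .386 188.6
python3 -m creep '[{"translation":[0,0,0.6],"rot":[0,0,0],"hand":255},{"translation":[0,0,1.2],"rot":[0,0,0],"hand":255},{"translation":[0,0,1.5],"rot":[0,0,0],"hand":255},{"translation":[0,0,1.5],"rot":[0,0,0],"hand":255}]' >/dev/null; python3 go.py .458 -.2315 .386 188.6
python3 -m creep '[{"translation":[0,0,0.6],"rot":[0,0,0],"hand":255},{"translation":[0,0,1.2],"rot":[0,0,0],"hand":255},{"translation":[0,0,1.5],"rot":[0,0,0],"hand":255},{"translation":[0,0,1.5],"rot":[0,0,0],"hand":255}]' >/dev/null; python3 go.py .458 -.2315 .386 188.6
```

```text
mm [0.2 0.2 6.6] rot [-0.0005  0.0007 -0.0009] at [ 0.4582 -0.2317  0.3926] [-1.7997e+02  4.0000e-02 -1.7145e+02] F [-0.4 -0.3  4. ] M [-0.09  0.16  0.05] w 0.0231 t 11.43 j6 -35.0
mm [0.1 0.  3.7] rot [ 0.0017 -0.0011 -0.0009] at [ 0.4581 -0.2315  0.3897] [ 1.7990e+02 -6.0000e-02 -1.7145e+02] F [ 0.6  0.1 -2.5] M [ 0.48 -0.05  0.04] w 0.0231 t 11.77 j6 -35.0
mm [0.  0.4 2. ] rot [ 0.0004 -0.002  -0.001 ] at [ 0.4581 -0.2318  0.388 ] [ 1.7998e+02 -1.1000e-01 -1.7146e+02] F [  1.   -2.1 -11.3] M [-0.33 -0.33  0.01] w 0.0235 t 12.1 j6 -35.0
```

It snapped: the clips now pull it down (Fz −11). Seat it the last 2 mm.

```bash
python3 -m creep '[{"translation":[0,0,0.5],"rot":[0,0,0],"hand":255},{"translation":[0,0,1],"rot":[0,0,0],"hand":255},{"translation":[0,0,1.4],"rot":[0,0,0],"hand":255},{"translation":[0,0,1.4],"rot":[0,0,0],"hand":255}]' >/dev/null; python3 go.py .458 -.2315 .386 188.6
python3 -m creep '[{"translation":[0,0,0.4],"rot":[0,0,0],"hand":255},{"translation":[0,0,0.8],"rot":[0,0,0],"hand":255},{"translation":[0,0,1],"rot":[0,0,0],"hand":255},{"translation":[0,0,1],"rot":[0,0,0],"hand":255}]' >/dev/null; python3 go.py .458 -.2315 .386 188.6
```

```text
mm [0.  0.2 1.7] rot [-0.0003 -0.0004 -0.001 ] at [ 0.4581 -0.2317  0.3877] [-1.7999e+02 -2.0000e-02 -1.7146e+02] F [ 0.3 -1.8 -9.5] M [-0.53 -0.1   0.06] w 0.0229 t 12.43 j6 -35.0
mm [0.1 0.3 0.9] rot [-0.0007 -0.0001 -0.0009] at [ 0.4581 -0.2318  0.3869] [-179.96   -0.   -171.45] F [-1.8 -2.7 -6.9] M [-0.87  0.    0.08] w 0.0232 t 12.77 j6 -35.0
```

```bash
python3 -m creep '[{"translation":[0,0,0.5],"rot":[0,0,0],"hand":255},{"translation":[0,0,1],"rot":[0,0,0],"hand":255},{"translation":[0,0,1.5],"rot":[0,0,0],"hand":255},{"translation":[0,0,1.5],"rot":[0,0,0],"hand":255}]' >/dev/null; python3 go.py .458 -.2315 .386 188.6
python3 -m creep '[{"translation":[0,0,0.5],"rot":[0,0,0],"hand":255},{"translation":[0,0,1],"rot":[0,0,0],"hand":255},{"translation":[0,0,1.5],"rot":[0,0,0],"hand":255},{"translation":[0,0,1.5],"rot":[0,0,0],"hand":255}]' >/dev/null; python3 go.py .458 -.2315 .386 188.6
python3 - <<'E'
from fit import *
for c in("top","side"):
    im,d=vision.capture(c);cv2.imwrite(f"pics/{c}5.png",im)
    P=cloud(c,d,d>0);a=np.radians(8.6);x=(P[:,0]-.457)*np.cos(a)+(P[:,1]+.232)*np.sin(a);y=-(P[:,0]-.457)*np.sin(a)+(P[:,1]+.232)*np.cos(a)
    for n,m in dict(xp=(abs(x-138.5e-3)<2e-3)&(abs(y)<.085),xm=(abs(x+138.5e-3)<2e-3)&(abs(y)<.085),yp=(abs(y-88e-3)<2e-3)&(abs(x)<.12),ym=(abs(y+88e-3)<2e-3)&(abs(x)<.12)).items():
        z=P[m&(P[:,2]>.155)&(P[:,2]<.178),2]
        if len(z)>5: print(c,n,len(z),np.round(np.median(z),4),np.round(np.percentile(z,90),4))
im=cv2.imread("pics/side5.png")[110:260,280:460];cv2.imwrite("pics/crop5.png",cv2.resize(im,None,fx=4,fy=4,interpolation=cv2.INTER_CUBIC))
E
```

```text
mm [0.1 0.1 0. ] rot [-0.0004  0.001  -0.0008] at [ 0.4581 -0.2316  0.386 ] [-1.7998e+02  6.0000e-02 -1.7145e+02] F [-0.3 -0.2 -0.9] M [-0.48  0.3   0.04] w 0.0236 t 13.1 j6 -35.0
mm [ 0.2  0.1 -0.1] rot [-0.0015  0.0029 -0.0008] at [ 0.4582 -0.2315  0.3859] [-1.7992e+02  1.7000e-01 -1.7145e+02] F [-2.5 -0.   9.3] M [-0.03  0.71  0.03] w 0.0231 t 13.43 j6 -35.0
top xp 94 0.1637 0.1665
top yp 135 0.1663 0.1691
side xp 62 0.1642 0.1663
side xm 47 0.1648 0.1664
side yp 85 0.1642 0.1663
side ym 28 0.1635 0.1659
```

View pics/crop5.png

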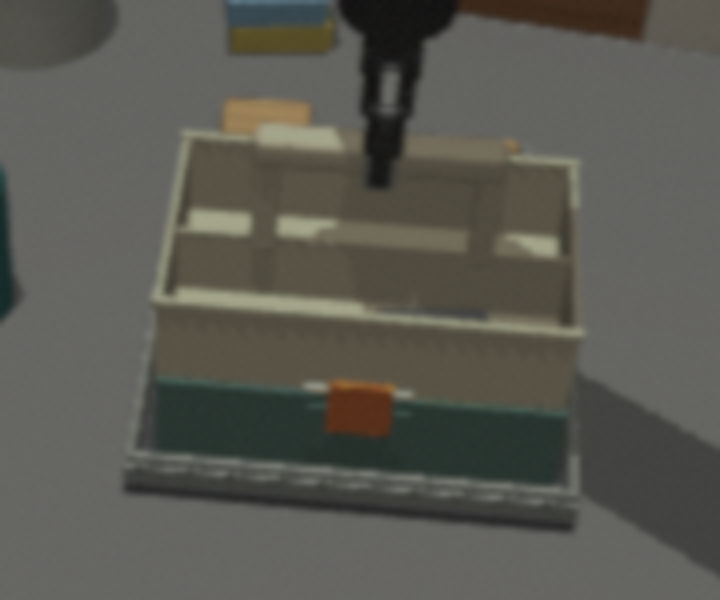

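The crop shows the caddy floor flush on the rim with the near clip snapped over the ridge (360,405). The wall tops read about 0.165 all round. One slight extra press, relax, then open the fingers and retreat.

```bash
python3 -m creep '[{"translation":[0,0,0.8],"rot":[0,0,0],"hand":255},{"translation":[0,0,1.5],"rot":[0,0,0],"hand":255},{"translation":[0,0,1.5],"rot":[0,0,0],"hand":255}]' >/dev/null; python3 go.py .458 -.2315 .386 188.6
python3 -m creep '[{"translation":[0,0,-1],"rot":[0,0,0],"hand":255},{"translation":[0,0,-2],"rot":[0,0,0],"hand":255},{"translation":[0,0,-3],"rot":[0,0,0],"hand":255},{"translation":[0,0,-3.5],"rot":[0,0,0],"hand":255},{"translation":[0,0,-3.5],"rot":[0,0,0],"hand":255}]' >/dev/null; python3 go.py .458 -.2315 .386 188.6
python3 -m creep '[{"translation":[0,0,0],"rot":[0,0,0],"hand":180},{"translation":[0,0,0],"rot":[0,0,0],"hand":100},{"translation":[0,0,0],"rot":[0,0,0],"hand":0},{"translation":[0,0,0],"rot":[0,0,0],"hand":0},{"translation":[0,0,0],"rot":[0,0,0],"hand":0},{"translation":[0,0,0],"rot":[0,0,0],"hand":0},{"translation":[0,0,0],"rot":[0,0,0],"hand":0},{"translation":[0,0,0],"rot":[0,0,0],"hand":0}]' >/dev/null; python3 go.py .458 -.2315 .486 188.6
```

```text
mm [ 0.2  0.  -0.2] rot [-0.0025  0.0048 -0.0007] at [ 0.4582 -0.2315  0.3858] [-179.86    0.27 -171.44] F [-3.7  0.6 16.9] M [0.27 1.15 0.04] w 0.0233 t 13.78 j6 -35.0
mm [ 0.2  0.2 -0. ] rot [-0.0002  0.0005 -0.0009] at [ 0.4582 -0.2317  0.386 ] [-1.7999e+02  3.0000e-02 -1.7145e+02] F [-0.1 -0.7  2. ] M [-0.31  0.22  0.07] w 0.023 t 14.2 j6 -35.0
mm [ 1.000e-01  2.000e-01 -1.002e+02] rot [ 0.0001 -0.     -0.0009] at [ 0.4581 -0.2317  0.3858] [ 180.     -0.   -171.45] F [-0.9  0.8  0.4] M [ 0.04  0.01 -0.01] w 0.0853 t 14.87 j6 -35.0
```

```bash
python3 -m creep '[{"translation":[0,0,-5],"rot":[0,0,0],"hand":0},{"translation":[0,0,-15],"rot":[0,0,0],"hand":0},{"translation":[0,0,-30],"rot":[0,0,0],"hand":0},{"translation":[0,0,-50],"rot":[0,0,0],"hand":0},{"translation":[0,0,-70],"rot":[0,0,0],"hand":0},{"translation":[0,0,-90],"rot":[0,0,0],"hand":0},{"translation":[0,0,-105],"rot":[0,0,0],"hand":0},{"translation":[0,0,-110],"rot":[0,0,0],"hand":0},{"translation":[0,0,-110],"rot":[0,0,0],"hand":0},{"translation":[0,0,-110],"rot":[0,0,0],"hand":0}]'
python3 - <<'E'
from fit import *
im,d=vision.capture("wrist");cv2.imwrite("pics/w6.png",im)
P=cloud("wrist",d,d>0);a=np.radians(8.6);x=(P[:,0]-.457)*np.cos(a)+(P[:,1]+.232)*np.sin(a);y=-(P[:,0]-.457)*np.sin(a)+(P[:,1]+.232)*np.cos(a)
m=(P[:,2]>.155)&(P[:,2]<.178)&(abs(x)<.145)&(abs(y)<.095)&((abs(x)>.136)|(abs(y)>.086))
A=np.c_[x[m],y[m],np.ones(m.sum())];k=np.linalg.lstsq(A,P[m,2],rcond=None)[0];print("tilt deg",np.degrees(k[:2]),"z",k[2],m.sum(),rect(P[m]))
E
```

```text
clock: 15.7
eef_pos: [0.4582, -0.2317, 0.4957]
tool_rot: [-180.0, 0.0, -171.5]
contact_force: [0.0, -0.2, -0.2]
grip_width: 0.0852
gripper_force: 0.0
tilt deg [-0.15876149 -0.4825973 ] z 0.16372778323090037 6904 (array([ 457.2, -231.4]), array([284.2, 184.8]), 8.58)
```

View pics/w6.png

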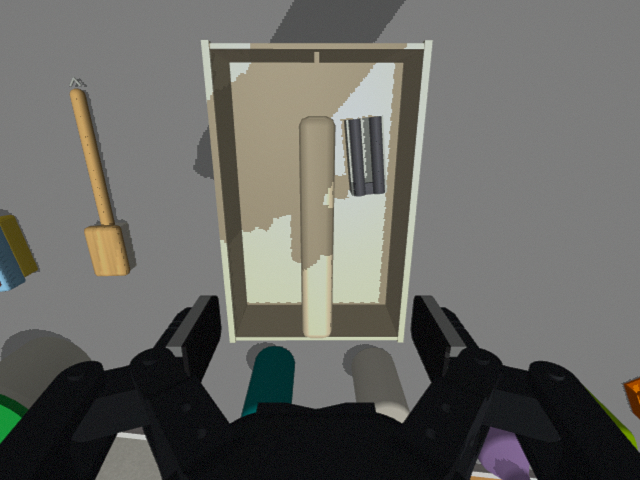

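The wrist view shows the released caddy square on the tray, with the steel clip inside at (365,155). The tilt fit shows 0.48° about x, so I'll check that from the other cameras.

Run:
```python
from fit import *
a=np.radians(8.6)
for c in("top","side","wrist"):
    im,d=vision.capture(c);cv2.imwrite(f"pics/{c}7.png",im)
    P=cloud(c,d,d>0);x=(P[:,0]-.457)*np.cos(a)+(P[:,1]+.2315)*np.sin(a);y=-(P[:,0]-.457)*np.sin(a)+(P[:,1]+.2315)*np.cos(a);z=P[:,2]
    o=[]
    for n,m in dict(xp=(abs(x-.1385)<2e-3)&(abs(y)<.08),xm=(abs(x+.1385)<2e-3)&(abs(y)<.08),yp=(abs(y-.0885)<2e-3)&(abs(x)<.12),ym=(abs(y+.0885)<2e-3)&(abs(x)<.12),hp=(abs(y-.006)<4e-3)&(abs(x)<.06)&(z>.2),hm=(abs(y+.006)<4e-3)&(abs(x)<.06)&(z>.2)).items():
        q=z[m&(z>.155)&(z<.26)]
        if len(q)>5:o.append((n,len(q),*np.round(np.percentile(q,[50,80,95])*1000,1)))
    print(c,o)
```

```text
top [('xp', 62, np.float64(165.3), np.float64(166.9), np.float64(168.3)), ('yp', 137, np.float64(165.8), np.float64(168.2), np.float64(170.6)), ('ym', 11, np.float64(167.0), np.float64(167.8), np.float64(168.7)), ('hp', 77, np.float64(241.4), np.float64(243.3), np.float64(244.9)), ('hm', 56, np.float64(242.0), np.float64(243.3), np.float64(245.9))]
side [('xp', 44, np.float64(164.6), np.float64(166.5), np.float64(167.7)), ('xm', 57, np.float64(163.7), np.float64(165.5), np.float64(166.8)), ('yp', 99, np.float64(164.1), np.float64(165.6), np.float64(166.3)), ('ym', 24, np.float64(164.4), np.float64(166.0), np.float64(167.1)), ('hp', 125, np.float64(239.9), np.float64(242.3), np.float64(243.4)), ('hm', 46, np.float64(240.3), np.float64(241.2), np.float64(242.2))]
wrist [('xp', 690, np.float64(164.5), np.float64(165.2), np.float64(165.9)), ('xm', 855, np.float64(164.5), np.float64(165.1), np.float64(165.8)), ('yp', 1101, np.float64(165.3), np.float64(166.0), np.float64(166.6)), ('ym', 1169, np.float64(166.1), np.float64(166.6), np.float64(167.2)), ('hp', 1808, np.float64(241.4), np.float64(242.1), np.float64(242.6)), ('hm', 1795, np.float64(241.4), np.float64(242.1), np.float64(242.6))]
```

All edges agree within 1 mm and the handle is flat, so the caddy is level and home.

```bash
python3 -c "
from station import bot
print(bot.sign_off())"
```

```text
the job is handed in; nothing more can be done
None
```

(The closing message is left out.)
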